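Set the guide screw of a hand press

TASK

Set the running clearance of the small hand press's ram guide: first swing its sprung lever all the way down to its stop and let it come back up by itself, then turn the thumbscrew clockwise until it seats, and back it off a quarter turn. Finish while still gripping the thumbscrew there, so that it cannot creep while its lock nut is done up. Leave the bottle, the gauge block and the bottle cap beside the press where they are.

Things in the scene. Friction and masses are not known exactly. Their poses are not given: they have to be found in the camera images.
- press: small grey hand press bolted to the table, about 170 x 150 mm in plan, head 115 mm high. Origin: centre of its base plate's underside, on the table. Its x axis points from its front (ram side, towards the robot) to its back, y to its left, z up. The lever is on its right side and reaches out to the front; the thumbscrew stands upright on an ear on its left side
- lever_pivot (a point): centre of the lever's pivot, 90 mm above the table, at (-10, -57, 90) mm in the press's frame; the lever swings about the press's y axis, in the plane through this point
- lever_grip (a point): middle of the lever's black round grip (22 mm thick, 62 mm long with its round ends, lying along the lever, so its far end is 31 mm beyond this point), 108 mm from the pivot. At rest the lever points to the press's front and 0.45 rad (26 degrees) upward, which puts this point 137 mm above the table; at the stop it points 0.25 rad below level, 63 mm above the table
- lever (a joint): lever angle (rad): 0 at rest (up), grows as it is swung down, stop at 0.70. A spring brings it back up when let go; at the grip it takes about 3 N to start and 10 N at the stop. The ram goes down with it by up to 24 mm onto the empty anvil
- screw_grip (a point): middle of the thumbscrew's wing, on the upright screw axis, 146 mm above the table, at (20, 55, 146) mm in the press's frame. The wing is an upright steel plate about 55 mm long, 10 mm thick and 27 mm high (13 mm above and below this point), with a thin nose 4 mm thick at one end that reaches 40 mm from the axis. The point turns with the screw: its x axis runs along the wing, and the nose points to its -x. Below the wing, its neck is 10 mm thick for 12 mm down to the lock nut
- thumbscrew (a joint): thumbscrew angle (rad): 0 when seated (a firm stop; the nose then points to the press's front, over the tick mark on the ear), grows as it is backed off counter-clockwise seen from above; a quarter turn backed off is 1.571 (the nose then points to the press's right, over the tick mark on the head). Starts unscrewed somewhere between 0.8 and 2.2, other stop at 2.8. It turns with slight friction (0.06 N m), stays where it is left and does not noticeably rise or sink
- bottle: beige soap bottle with black cap, 50 x 87 x 202 mm, standing to the right of the press; leave alone. Origin: centre of its underside
- gauge: steel gauge block with a round knob, 30 x 60 x 42 mm, to the left of the press; leave alone. Origin: centre of its underside
- cap: black bottle cap, 37 mm across and 32 mm high, to the left of the press; leave alone. Origin: centre of its underside

How it is judged (in metres and radians):
On the way, in this order (a step that is already met when the one before it is completed fails the run):
1. the lever is swung down to its stop (value of joint lever above 0.66 rad), for 0.1 s.
2. the lever is let go and has come back up (value of joint lever below 0.06 rad and contact force between the fingers and lever below 0.1 N), for 0.1 s.
3. the thumbscrew is turned in until it seats (value of joint thumbscrew below 0.06 rad), for 0.2 s.
At the end, for the whole second after the job is handed in: The thumbscrew stands a quarter turn (1.571 rad, within 0.22) off its seat and the fingers still grip it with more than 3 N; the lever is back up (under 0.06 rad) and nothing touches it (value of joint thumbscrew between 1.351 and 1.791 rad and contact force between the fingers and thumbscrew above 3 N and value of joint lever below 0.06 rad and contact force between anything else and lever below 0.1 N); the arm keeps its last pose, push and grip.
It fails at once if the bottle, gauge block or cap is moved more than 25 mm, or the bottle is tipped by more than 0.3 rad (distance of any of bottle, gauge, cap from where it was at the start of the episode above 0.025 m or angle between bottle's own z axis and vertical above 0.3 rad).
It also fails if it takes over 54 s, if anything falls off the work surface, if the arm or the gripper's body presses on something with over 40 N, if the wrist force passes 120 N, or if a joint passes its speed limit or range.

ROBOT

A 7-joint arm with a two-finger parallel gripper is mounted at the origin on a cart in front of the work surface, level with it; the furniture and walls round the work are solid. World frame = base frame: x ahead of the robot, y to its left, z up, the work surface at z = 0. Lengths are in m, angles in degrees, forces in N, time in s.
With the tool pointing down it reaches from about 0.4 to 0.75 m from the base axis. Payload 19.5 kg.
Tool frame: the origin (TCP) lies on the mounting face of the last link; the fingertips stand manip.nose_length ahead of it and the grasp point (between the pads) lies 155 mm ahead of it (manip.nose_length is the distance from the TCP to the fingertips, in m); z points along the fingers, y is the direction in which the jaws open and shut (so a half turn about z gives the same grasp; the last joint's range is limited). The gripper opens to 85 mm and grips with 20 to 120 N. Pads are 22 mm wide; open, the fingers measure 114 mm over their backs; the gripper's body (76 mm by 85 mm) begins 54 mm behind the grasp point. The pads swing forward as they close: fully open they stand 13 mm farther back than shut.
Start: joints at [-2.389, 40.479, -1.581, 85.061, 1.261, 54.483, -4.326], TCP at [0.575, 0, 0.405] pointing down, gripper open.
Joint ranges: [-155.06, 155.06], [-18.47, 123.98], [-90, 86.84], [0, 140.48], [-83.41, 263.41], [0, 116], [-161.91, 161.91]. Speed limits (degrees/s): [108.29, 108.29, 147.25, 147.25, 172.46, 172.46, 172.46].

INTERFACE

Orientations are given as [roll, pitch, yaw] about the fixed x, y, z axes, in that order (R = Rz(yaw) Ry(pitch) Rx(roll)).
In Python, from plant import manip gives the robot as it stands.
- The arm moves only by the tool carry_out, never from a script. Its argument "targets" is a list that holds one entry, the list of rows, each a list of 7 numbers: the shift along the tool's x, y, z in m, then the turn, a rotation vector about the tool's x, y, z in degrees, then the closure, from 0 (fully open) to 1 (shut). In form: [[[x, y, z, rx, ry, rz, hand], ...]]. A call has 1 to 8 rows; each row shifts and turns the commanded pose from where the row before left it, along the tool's axes as they then stand; what a row does not reach is not made up. A row lasts 1/12 s, in which the tool goes at most 41.7 mm and 7.16 degrees, less where a joint would pass 70% of its speed; a pose out of reach is approached as far as the arm can. A call with a gripper value outside its range is refused whole. The fingers move at their own pace and stop on an object; "force" is the grip in N (left out, the last holds). Time passes only in rows, so rows that do not move let the fingers close. It gives the time, the measured TCP pose, the force and the opening at its end, in the units of the state.
- manip.state(): the state, without advancing time (a new reading comes with each control period).
- manip.capture(name): name is "scene" or "side" or "wrist"; returns the picture (420x560x3 uint8, red, green, blue); there is no depth.
- manip.camera_params(name): a dict with "vertical_fov" (degrees; the focal length in pixels is half the picture's height over the tangent of half this angle, whatever the lens; pixels are square), "cx", "cy" (the principal point, pixels), "origin" and "rotation" of the camera in the world. Camera axes: x right, y down, z forward; pixel columns grow to the right and rows downward; lengths in m; the calibration is good to about 2 mm. A picture is of the moment at which its call begins: read the wrist's pose just before it. camera_params takes no time and is no camera call; for the wrist camera it gives the pose at the moment of the call.
- manip.job_done(): hands the job in, once; it reports no verdict.
The state is a dict: "time": time; "joints": joint angles; "joint_vel": joint speeds; "tau": joint torques, N m; "eef_pos": TCP position; "tcp_rot": TCP orientation; "contact_force": force on the tool from outside, world axes, zero at the start; "moment": the same for the moment, N m; "finger_gap": finger opening in m.
Only numpy, scipy, OpenCV 4.12 (cv2) and the standard library are available. Lean on these libraries where they do the work, as an engineer would, in place of code of your own. Each camera call takes 0.05 s, during which the arm holds its last target.

## Working session

There is one attempt and no reset: what is moved stays moved. The work goes in short steps, Python scripts to look and compute and a tool call to move; the robot and the scene stay as the last step left them, time stands still between calls to the robot, and variables do not carry over. Pictures are saved under pics/ and viewed, and the job is handed in when it is done.

Besides the shell and the picture viewer there is one more tool, called as name([rows], argument=value, ...), one row to a line, values as JSON. carry_out: Moves the arm, as the interface text tells. Its arguments: {"type":"object","properties":{"targets":{"type":"array"},"force":{"type":"number"}},"required":["targets"]}

```bash
ls; mkdir -p pics; python3 - <<'E'
from plant import manip
import cv2
print(manip.state()); print(manip.nose_length)
for n in ["scene","side","wrist"]:
    p=manip.camera_params(n); print(n,p)
    cv2.imwrite(f"pics/{n}0.png",manip.capture(n)[:,:,::-1])
E
```

```text
pics
{'time': 0.0, 'joints': array([-2.38930574, 40.51456783, -1.58187764, 85.08274546,  1.26232122,
       54.48181208, -4.3255624 ]), 'joint_vel': array([-0.03238513, -0.17809135, -0.13239411,  0.08485951,  0.03805906,
       -0.0671095 , -0.02645601]), 'tau': array([-3.35119905e-03, -8.83210659e+01,  1.23306759e+00, -2.36173260e+01,
        1.66974653e-02,  6.38553465e-03, -2.14882397e-05]), 'eef_pos': array([ 5.74936349e-01, -2.21941147e-07,  4.04227799e-01]), 'tcp_rot': array([-1.79938358e+02,  3.70558260e-03,  9.00010283e+01]), 'contact_force': array([-0.34834709,  0.29592905, -0.19395098]), 'moment': array([-0.04062274, -0.00493193, -0.01909645]), 'finger_gap': 0.08523651258004829}
0.1734
scene {'vertical_fov': 55.43905330632972, 'cx': 280.94473155706646, 'cy': 208.1906484559642, 'origin': array([ 0.21286193, -0.36158917,  0.77839625]), 'rotation': array([-1.43299010e+02, -8.49818193e-02, -4.87724599e+01])}
side {'vertical_fov': 45.22789149515421, 'cx': 277.4535420393928, 'cy': 213.59339124909414, 'origin': array([0.09107722, 0.86993292, 0.50777216]), 'rotation': array([-110.51161977,   -0.32084428, -149.55332971])}
wrist {'vertical_fov': 64.95508984034151, 'cx': 281.4072398028399, 'cy': 206.76868160769328, 'origin': array([0.57453604, 0.06526749, 0.37361358]), 'rotation': array([ 1.64929786e+02, -6.39738418e-02, -7.56978923e-02])}
```

View pics/scene0.png

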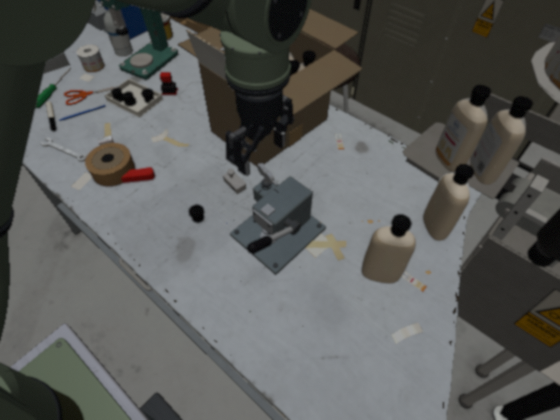

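View pics/side0.png

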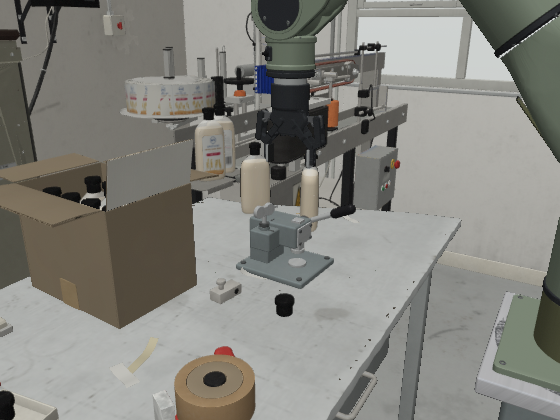

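View pics/wrist0.png

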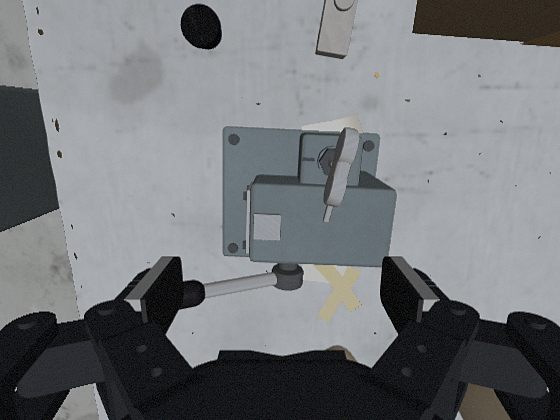

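```bash
python3 - <<'E'
import cv2
w=cv2.imread("pics/wrist0.png"); s=cv2.imread("pics/scene0.png"); d=cv2.imread("pics/side0.png")
cv2.imwrite("pics/w0z.png",cv2.resize(w[110:310,170:420],None,fx=3,fy=3,interpolation=2))
cv2.imwrite("pics/s0z.png",cv2.resize(s[150:280,200:350],None,fx=4,fy=4,interpolation=2))
cv2.imwrite("pics/d0z.png",cv2.resize(d[190:300,220:370],None,fx=5,fy=5,interpolation=2))
E
```

```text
(no output)
```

View pics/w0z.png

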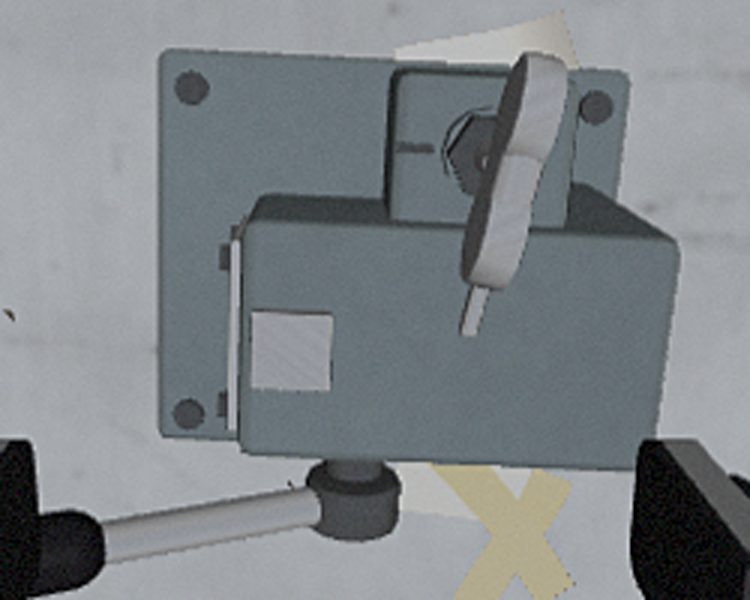

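View pics/s0z.png

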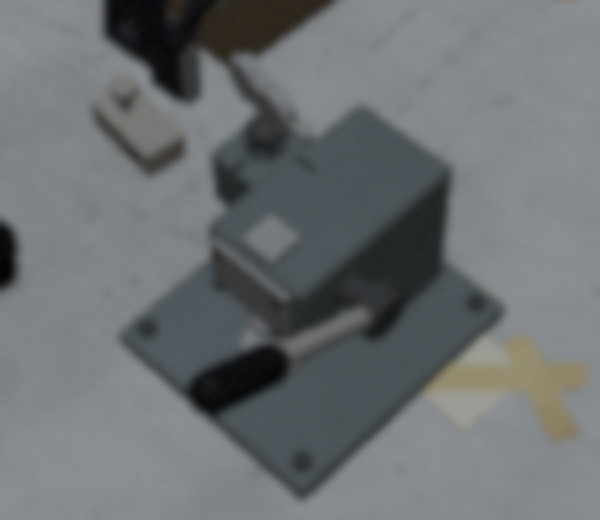

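View pics/d0z.png

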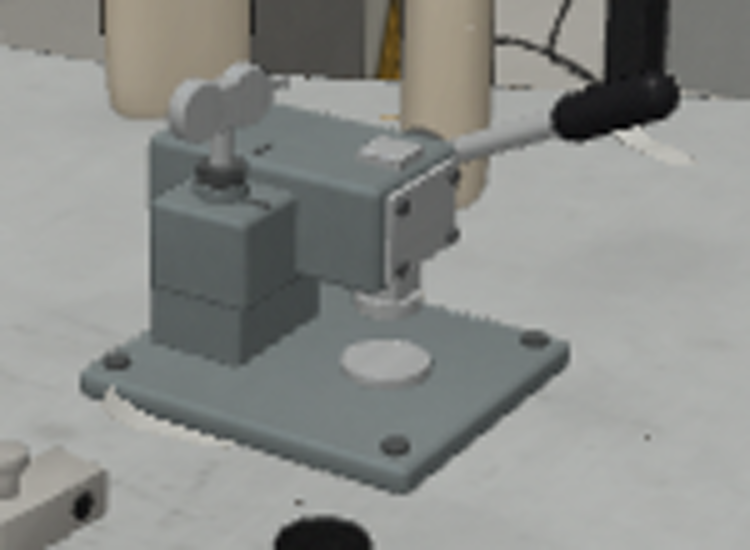

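```bash
cat > h.py <<'E'
import numpy as np, cv2
from scipy.spatial.transform import Rotation as R
import json
def Rm(r): return R.from_euler('xyz',r,degrees=True).as_matrix()
def f(p): return 210/np.tan(np.radians(p['vertical_fov']/2))
def ray(p,u,v):
    d=np.array([(u-p['cx'])/f(p),(v-p['cy'])/f(p),1]); return np.array(p['origin']),Rm(p['rotation'])@d
def cast(p,u,v,z):
    o,d=ray(p,u,v); return o+d*(z-o[2])/d[2]
def proj(p,X):
    c=Rm(p['rotation']).T@(np.array(X)-p['origin']); return c[:2]/c[2]*f(p)+[p['cx'],p['cy']]
def tri(rays):
    A=np.zeros((3,3));b=np.zeros(3)
    for o,d in rays:
        d=d/np.linalg.norm(d);P=np.eye(3)-np.outer(d,d);A+=P;b+=P@o
    x=np.linalg.solve(A,b); return x,[np.linalg.norm((np.eye(3)-np.outer(d,d)/(d@d))@(x-o))*1e3 for o,d in rays]
E
python3 - <<'E'
from h import *
from plant import manip
w,s,d=[manip.camera_params(n) for n in("wrist","scene","side")]
W=lambda u,v:(170+u/3,110+v/3);S=lambda u,v:(200+u/4,150+v/4);D=lambda u,v:(220+u/5,190+v/5)
np.set_printoptions(precision=4,suppress=True)
for n,uv in dict(FL=(160,50),FR=(160,438),BL=(630,70)).items():
    print(n,cast(w,*W(*uv),0.012))
for n,uv in dict(FR=(304,488),FL=(122,335),BR=(503,308)).items(): print('s',n,cast(s,*S(*uv),0.012))
for n,uv in dict(FL=(403,488),FR=(570,345),BL=(85,378)).items(): print('d',n,cast(d,*D(*uv),0.012))
for n,uv in dict(BRh=(650,470),FRh=(243,452),BLh=(680,243),FLh=(248,222)).items(): print('w head',n,cast(w,*W(*uv),0.115))
for n,uv in dict(FRh=(292,303),FLh=(213,243),BLh=(362,107),BRh=(450,172)).items(): print('s head',n,cast(s,*S(*uv),0.115))
for n,uv in dict(tail=(548,62),bodyend=(492,283),nose=(468,335)).items(): print('wing',n,cast(w,*W(*uv),0.157))
print('tail-ish tri wing center side',tri([ray(d,*D(222,103)),ray(w,*W(515,165))]))
E
```

```text
FL [0.5131 0.0564 0.012 ]
FR [ 0.5061 -0.0923  0.012 ]
BL [0.6806 0.0492 0.012 ]
s FR [ 0.5084 -0.0901  0.012 ]
s FL [0.5126 0.0526 0.012 ]
s BR [ 0.6708 -0.0995  0.012 ]
d FL [0.5045 0.069  0.012 ]
d FR [ 0.502  -0.0874  0.012 ]
d BL [0.6709 0.0535 0.012 ]
w head BRh [ 0.6646 -0.0575  0.115 ]
w head FRh [ 0.5489 -0.0517  0.115 ]
w head BLh [0.6672 0.0086 0.115 ]
w head FLh [0.5519 0.0144 0.115 ]
s head FRh [ 0.5419 -0.0534  0.115 ]
s head FLh [0.5428 0.0021 0.115 ]
s head BLh [0.6642 0.0046 0.115 ]
s head BRh [ 0.6602 -0.0603  0.115 ]
wing tail [0.6205 0.0573 0.157 ]
wing bodyend [0.6105 0.0086 0.157 ]
wing nose [ 0.6054 -0.0038  0.157 ]
tail-ish tri wing center side (array([0.6148, 0.0327, 0.1452]), [np.float64(2.0511262212843397), np.float64(2.0511262212842882)])
```

```bash
python3 - <<'E'
from h import *
from plant import manip
w,s,d=[manip.camera_params(n) for n in("wrist","scene","side")]
np.set_printoptions(precision=4,suppress=True)
print('bottle base edge',cast(s,365,272,0),cast(s,400,283,0),'cap top',cast(s,401,221,.2))
print('bottle2',cast(s,440,238,0),cast(s,463,172,.2))
S=lambda u,v:(200+u/4,150+v/4);D=lambda u,v:(220+u/5,190+v/5)
print('grip',tri([ray(s,*S(240,380)),ray(d,*D(615,107))]))
c=np.array([.592,-.021,0]);Rz=R.from_euler('z',-2.6,degrees=True).as_matrix()
for n,X in dict(pivot=(-10,-57,90),rest=(-107.2,-57,137),stop=(-114.6,-57,63),screw=(20,55,146)).items():
    P=c+Rz@np.array(X)/1e3; print(n,P,proj(s,P),proj(w,P),proj(d,P))
E
```

```text
bottle base edge [ 0.6405 -0.2311  0.    ] [ 0.6679 -0.302   0.    ] cap top [ 0.6562 -0.2558  0.2   ]
bottle2 [ 0.8273 -0.3117  0.    ] [ 0.8362 -0.2855  0.2   ]
grip (array([ 0.482 , -0.0742,  0.1356]), [np.float64(1.0604294898781181), np.float64(1.0604294898780964)])
pivot [ 0.5794 -0.0775  0.09  ] [293.9143 227.6167] [286.397  274.7408] [302.4774 221.8326]
rest [ 0.4823 -0.0731  0.137 ] [259.4131 244.6637] [166.193  296.8525] [342.2599 210.6288]
stop [ 0.4749 -0.0727  0.063 ] [258.316  266.1973] [183.3231 258.4974] [343.6078 243.1317]
screw [0.6145 0.033  0.146 ] [265.2741 173.6836] [338.7566 166.1007] [263.4638 210.2096]
```

carry_out([
  [[-0.0125,-0.016,0,0,0,0,1],[-0.0125,-0.016,0,0,0,0,1],[-0.0125,-0.016,0,0,0,0,1],[-0.0125,-0.016,0,0,0,0,1],[-0.012,-0.016,0.01,0,0,0,1],[-0.012,-0.015,0.01,0,0,0,1],[0,0,0.01,0,0,0,1],[0,0,0.01,0,0,0,1]],
], force=40)

```text
time: 0.82
eef_pos: [0.4794, -0.0747, 0.3644]
tcp_rot: [-180.0, 0.0, 89.9]
contact_force: [1.1, -0.0, -0.3]
finger_gap: -0.0001
```

```bash
python3 - <<'E'
from plant import manip
import cv2
s=manip.state();print(s['eef_pos'],s['contact_force'],s['finger_gap'])
cv2.imwrite("pics/d1.png",cv2.resize(manip.capture("side")[120:300,200:420],None,fx=3.5,fy=3.5)[:,:,::-1])
E
```

```text
[ 0.47942906 -0.07470539  0.36443295] [ 1.13616781 -0.02107468 -0.30033388] -9.563075648937984e-05
```

View pics/d1.png

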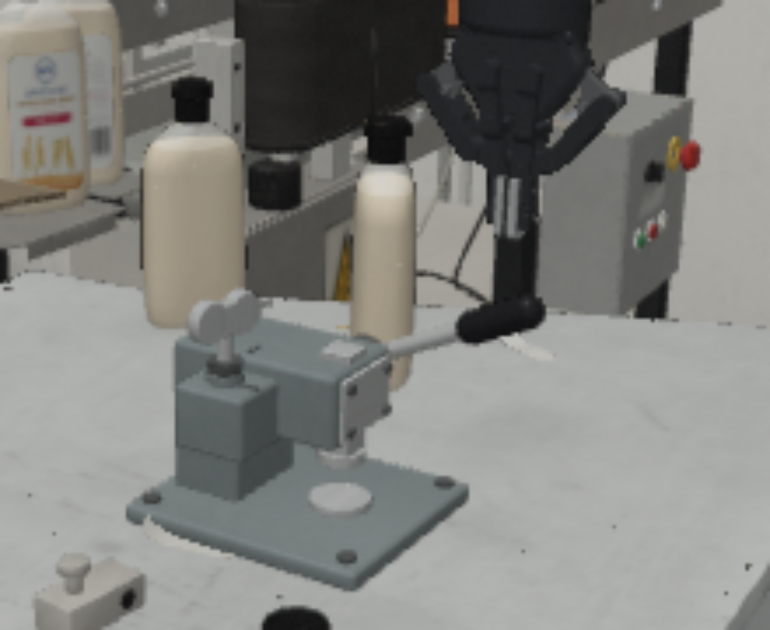

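carry_out([
  [[0,0,0.013,0,0,0,1],[0,0,0.013,0,0,0,1],[0,0,0.013,0,0,0,1],[0,0,0.013,0,0,0,1],[0,0,0.013,0,0,0,1],[0,0,0.013,0,0,0,1],[0,0,0.012,0,0,0,1],[0,0,0.01,0,0,0,1]],
])

```text
time: 1.53
eef_pos: [0.4796, -0.0739, 0.2642]
tcp_rot: [-179.9, -0.0, 90.0]
contact_force: [-6.4, 0.8, 10.6]
finger_gap: -0.0001
```

carry_out([
  [[0,0,0.004,0,0,0,1],[0,0,0.004,0,0,0,1],[0,0,0.004,0,0,0,1],[0,0,0.004,0,0,0,1],[0,0,0,0,0,0,1]],
])

```text
time: 1.95
eef_pos: [0.48, -0.0739, 0.249]
tcp_rot: [-180.0, 0.0, 90.0]
contact_force: [-5.3, 1.1, 24.4]
finger_gap: 0.0001
```

carry_out([
  [[0,0,0.003,0,0,0,1],[0,0,0,0,0,0,1],[0,0,0,0,0,0,1]],
])

```text
time: 2.2
eef_pos: [0.4801, -0.0739, 0.2477]
tcp_rot: [179.9, 0.0, 90.0]
contact_force: [-9.2, 2.0, 54.3]
finger_gap: -0.0002
```

```bash
python3 - <<'E'
from plant import manip
import cv2
s=manip.state();print(s['eef_pos'],s['contact_force'],s['finger_gap'])
cv2.imwrite("pics/d2.png",cv2.resize(manip.capture("side")[150:300,200:420],None,fx=3.5,fy=3.5)[:,:,::-1])
E
```

```text
[ 0.48011411 -0.07392973  0.24765143] [-9.23385214  2.01256306 54.32436368] -0.00019943598622989918
```

View pics/d2.png

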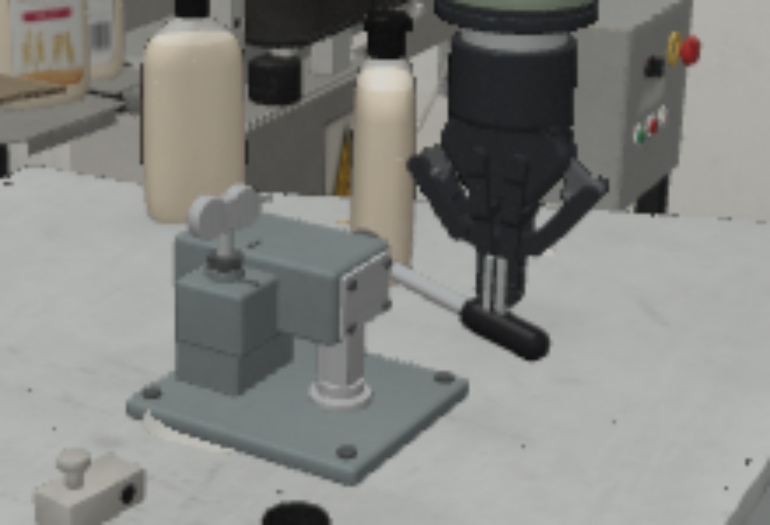

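The ram is down on the anvil and the force jumped stiffly to 54 N within 1 mm, so the lever is at its stop. I'll raise straight up.

carry_out([
  [[0,0,-0.012,0,0,0,1],[0,0,-0.016,0,0,0,1],[0,0,-0.016,0,0,0,1],[0,0,-0.018,0,0,0,1],[0,0,-0.02,0,0,0,1],[0,0,-0.02,0,0,0,1],[0,0,-0.02,0,0,0,1],[0,0,-0.02,0,0,0,1]],
])

```text
time: 2.92
eef_pos: [0.4799, -0.0739, 0.389]
tcp_rot: [-180.0, -0.0, 90.0]
contact_force: [0.3, -0.1, -0.4]
finger_gap: -0.0
```

carry_out([
  [[0,0,-0.015,0,0,0,1],[0,0,0,0,0,0,0.5],[0,0,0,0,0,0,0],[0,0,0,0,0,0,0]],
])

```text
time: 3.25
eef_pos: [0.4799, -0.0739, 0.4023]
tcp_rot: [-180.0, -0.0, 90.0]
contact_force: [0.2, 0.2, 0.1]
finger_gap: 0.0361
```

```bash
python3 - <<'E'
from plant import manip
import cv2
s=manip.state();print(s['eef_pos'],s['contact_force'],s['finger_gap'])
cv2.imwrite("pics/d3.png",cv2.resize(manip.capture("side")[120:300,200:420],None,fx=3.5,fy=3.5)[:,:,::-1])
E
```

```text
[ 0.47991804 -0.07392205  0.4022779 ] [0.22782564 0.19397158 0.07432177] 0.036096946694864525
```

View pics/d3.png

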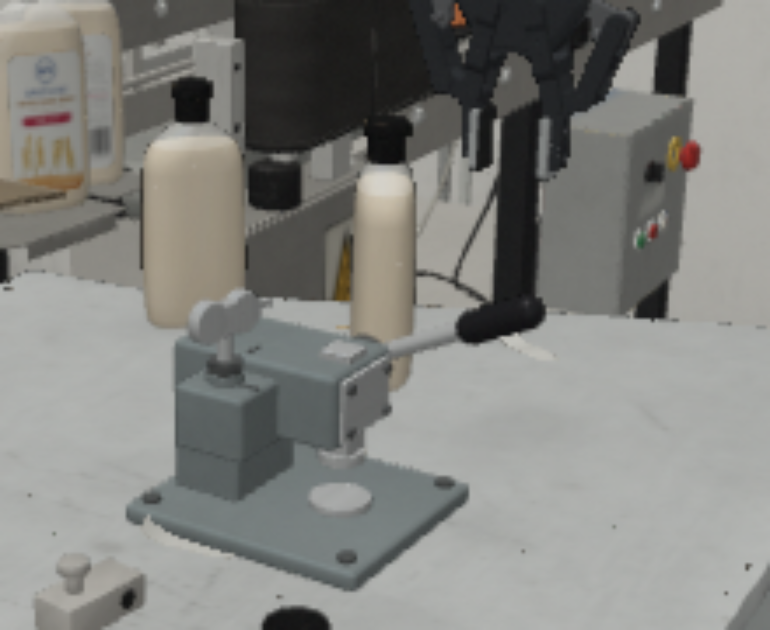

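Lever is back up. Next, move above the thumbscrew with the jaws across the wing.

carry_out([
  [[0.0135,0.017,0,0,0,0,0],[0.0135,0.017,0,0,0,0,0],[0.0135,0.017,0,0,0,0,0],[0.0135,0.017,0,0,0,0,0],[0.0135,0.017,0,0,0,0,0],[0.0135,0.017,0,0,0,0,0],[0.013,0.0165,0,0,0,0,0],[0.013,0.0165,0,0,0,0,0]],
])

```text
time: 3.97
eef_pos: [0.6157, 0.0338, 0.4017]
tcp_rot: [-179.9, 0.0, 90.0]
contact_force: [-0.1, -0.3, 0.1]
finger_gap: 0.0855
```

carry_out([
  [[0,0,0,0,0,7,0],[0,0,0,0,0,7,0],[0,0,0,0,0,0,0]],
])

```text
time: 4.22
eef_pos: [0.6151, 0.0334, 0.4015]
tcp_rot: [-179.9, 0.1, 75.7]
contact_force: [0.6, 0.6, -0.1]
finger_gap: 0.0852
```

```bash
python3 - <<'E'
from plant import manip
from h import *
s=manip.state();print(s['eef_pos'],s['tcp_rot'],s['contact_force'],s['finger_gap'])
p=manip.camera_params("wrist");im=manip.capture("wrist").copy()
for z in(.146,.159): print(proj(p,(.6147,.033,z)))
print(p)
cv2.imwrite("pics/w4.png",cv2.resize(im[:,:,::-1],None,fx=1.4,fy=1.4))
E
```

```text
[0.61505706 0.03335958 0.40151679] [-1.79904242e+02  5.02036443e-02  7.56634420e+01] [ 0.59686962  0.64325176 -0.0940007 ] 0.08520488049128541
[281.48294785 213.58391536]
[281.49616266 219.00793899]
{'vertical_fov': 64.95508984034151, 'cx': 281.4072398028399, 'cy': 206.76868160769328, 'origin': array([0.63087587, 0.09659138, 0.37081491]), 'rotation': array([ 1.64912572e+02, -2.64243736e-02, -1.44092136e+01])}
```

View pics/w4.png

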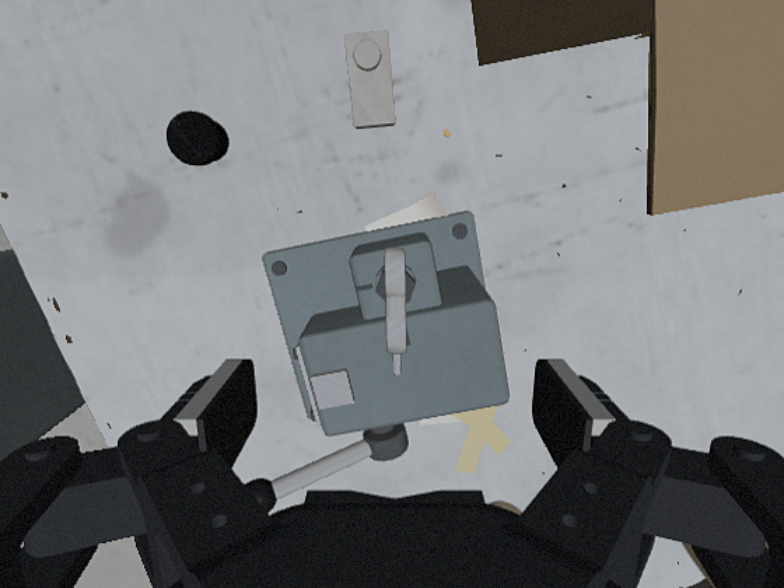

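The wing is centred between the jaws (column ~395 of 784, vertical in the picture), so the alignment is good and I'll descend and grip.

carry_out([
  [[0,0,0.014,0,0,0,0],[0,0,0.014,0,0,0,0],[0,0,0.014,0,0,0,0],[0,0,0.014,0,0,0,0],[0,0,0.014,0,0,0,0],[0,0,0.014,0,0,0,0],[0,0,0.014,0,0,0,0],[0,0,0,0,0,0,0]],
])

```text
time: 4.93
eef_pos: [0.6144, 0.0329, 0.3021]
tcp_rot: [-179.8, 0.1, 76.2]
contact_force: [0.6, -0.9, -0.4]
finger_gap: 0.0852
```

carry_out([
  [[0,0,0,0,0,0,1],[0,0,0,0,0,0,1],[0,0,0,0,0,0,1],[0,0,0,0,0,0,1],[0,0,0,0,0,0,1],[0,0,0,0,0,0,1],[0,0,0,0,0,0,1],[0,0,0,0,0,0,1]],
], force=40)

```text
time: 5.6
eef_pos: [0.6151, 0.033, 0.305]
tcp_rot: [180.0, -0.0, 76.0]
contact_force: [-0.5, -0.8, 6.5]
finger_gap: 0.0095
```

```bash
python3 - <<'E'
from plant import manip
from h import *
s=manip.state();print(s['eef_pos'],s['tcp_rot'],s['contact_force'],s['moment'],s['finger_gap'],s['joints'])
cv2.imwrite("pics/w5.png",manip.capture("wrist")[:,:,::-1])
cv2.imwrite("pics/d5.png",cv2.resize(manip.capture("side")[120:300,200:420],None,fx=3.5,fy=3.5)[:,:,::-1])
E
```

```text
[0.61505532 0.03298388 0.30501342] [ 1.79973815e+02 -7.55022988e-03  7.60038560e+01] [-0.54664017 -0.81699973  6.46308328] [-0.0512978   0.10027582  0.00968512] 0.009451748242539979 [ -7.07112246  51.09104646   2.20060659  82.59494129  -2.36502756
  46.33185013 -18.05201137]
```

View pics/w5.png

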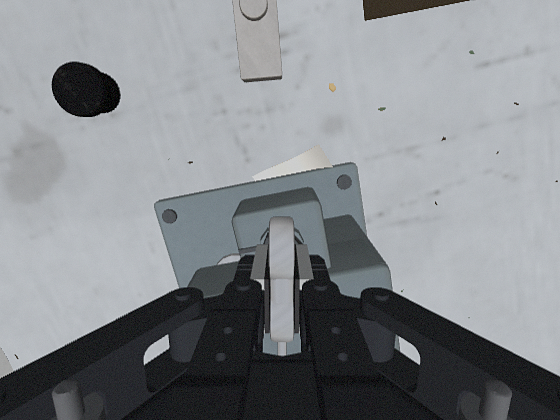

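View pics/d5.png

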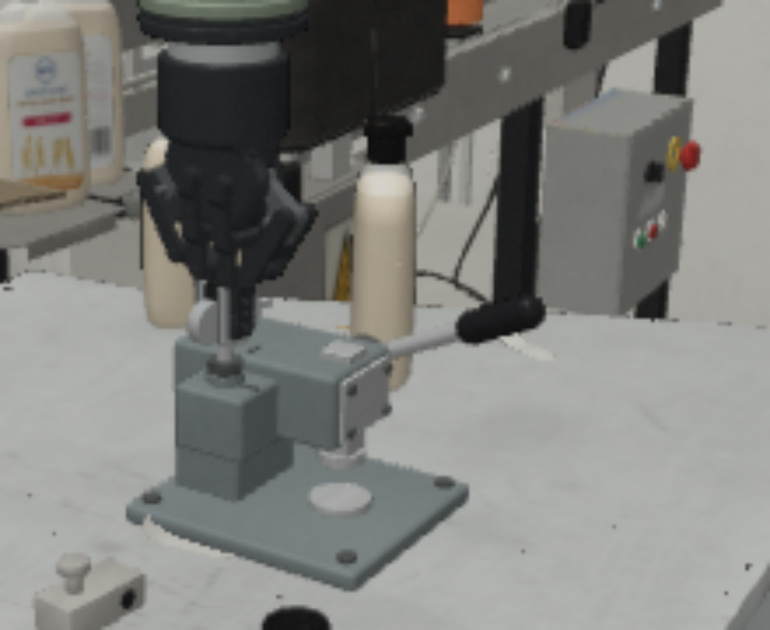

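carry_out([
  [[0,0,0,0,0,6,1],[0,0,0,0,0,6,1],[0,0,0,0,0,6,1],[0,0,0,0,0,6,1],[0,0,0,0,0,6,1],[0,0,0,0,0,6,1],[0,0,0,0,0,6,1],[0,0,0,0,0,6,1]],
])

```text
time: 6.37
eef_pos: [0.6152, 0.0329, 0.3051]
tcp_rot: [180.0, -0.0, 27.7]
contact_force: [1.4, -0.9, 4.2]
finger_gap: 0.0094
```

carry_out([
  [[0,0,0,0,0,6,1],[0,0,0,0,0,6,1],[0,0,0,0,0,6,1],[0,0,0,0,0,6,1],[0,0,0,0,0,0,1]],
])

```text
time: 6.78
eef_pos: [0.6152, 0.0329, 0.305]
tcp_rot: [179.9, -0.1, 3.6]
contact_force: [1.6, -1.6, 6.2]
finger_gap: 0.0097
```

```bash
python3 - <<'E'
from plant import manip
from h import *
s=manip.state();print(s['eef_pos'],s['tcp_rot'],s['contact_force'],s['moment'],s['finger_gap'],s['joints'])
E
```

```text
[0.61519337 0.03287662 0.30500819] [ 1.79949638e+02 -5.54216281e-02  3.63814358e+00] [ 1.56827164 -1.5920514   6.19753284] [-0.43617029 -0.26409875 -0.06731067] 0.009735759205753421 [-16.30918278  53.17446215  22.65065217  82.92938233 -24.16425717
  48.68319996 -72.14629577]
```

Seat is expected near yaw −2.6°. Creep in from here, watching the moment.

carry_out([
  [[0,0,0,0,0,3,1],[0,0,0,0,0,3,1],[0,0,0,0,0,0,1]],
])

```text
time: 7.03
eef_pos: [0.6152, 0.0328, 0.305]
tcp_rot: [180.0, -0.1, -2.1]
contact_force: [2.2, -2.4, 6.3]
finger_gap: 0.0095
```

```bash
python3 - <<'E'
from plant import manip
s=manip.state();print(s['eef_pos'],s['tcp_rot'],s['contact_force'],s['moment'],s['finger_gap'])
E
```

```text
[0.61520565 0.03277728 0.30503603] [ 1.79966559e+02 -6.37386702e-02 -2.13539419e+00] [ 2.23768851 -2.35009448  6.32197006] [-0.43320682 -0.25518536 -0.06271377] 0.009483654837393473
```

carry_out([
  [[0,0,0,0,0,3,1],[0,0,0,0,0,0,1],[0,0,0,0,0,0,1]],
])

```text
time: 7.28
eef_pos: [0.6152, 0.0328, 0.305]
tcp_rot: [180.0, -0.1, -4.9]
contact_force: [2.3, -2.8, 6.1]
finger_gap: 0.0095
```

```bash
python3 - <<'E'
from plant import manip
from h import *
s=manip.state();print(s['eef_pos'],s['tcp_rot'],s['contact_force'],s['moment'],s['finger_gap'])
cv2.imwrite("pics/w6.png",manip.capture("wrist")[:,:,::-1])
cv2.imwrite("pics/s6.png",cv2.resize(manip.capture("scene")[130:280,200:350],None,fx=4,fy=4)[:,:,::-1])
E
```

```text
[0.61520642 0.03281614 0.30504404] [ 1.79960603e+02 -6.26371468e-02 -4.90349215e+00] [ 2.28808633 -2.78763656  6.07475595] [-0.49639804 -0.32770431  0.74018028] 0.009509691873398566
```

View pics/w6.png

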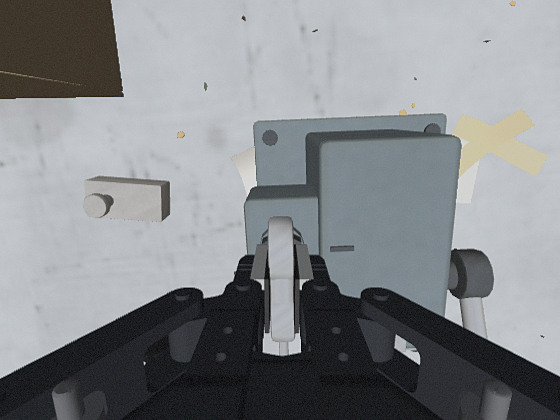

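The moment about z jumped from −0.06 to +0.74 N m, so the screw is on its seat near yaw −3.5°. Press slightly more and dwell.

carry_out([
  [[0,0,0,0,0,2,1],[0,0,0,0,0,0,1],[0,0,0,0,0,0,1],[0,0,0,0,0,0,1]],
])

```text
time: 7.72
eef_pos: [0.6152, 0.0328, 0.3051]
tcp_rot: [180.0, -0.1, -6.9]
contact_force: [1.2, -3.5, 5.9]
finger_gap: 0.009
```

```bash
python3 - <<'E'
from plant import manip
from h import *
s=manip.state();print(s['eef_pos'],s['tcp_rot'],s['contact_force'],s['moment'],s['finger_gap'])
cv2.imwrite("pics/w7.png",cv2.resize(manip.capture("wrist")[200:370,180:380],None,fx=3,fy=3)[:,:,::-1])
E
```

```text
[0.61521031 0.03280894 0.30506976] [ 1.79960914e+02 -6.44248386e-02 -6.85626644e+00] [ 1.1884782  -3.49544544  5.93490986] [-0.56676969 -0.20569498  1.20334262] 0.00904290385912551
```

View pics/w7.png

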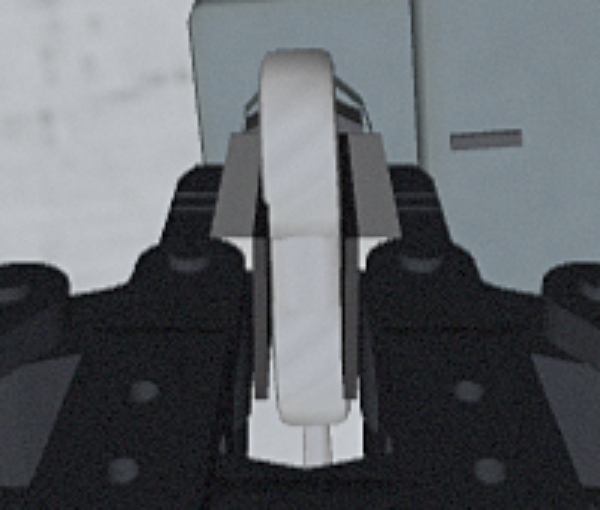

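Seated firmly (1.2 N m, wing slipped ~4° in the pads). Back off to about yaw 87°.

carry_out([
  [[0,0,0,0,0,-6,1],[0,0,0,0,0,-6,1],[0,0,0,0,0,-6,1],[0,0,0,0,0,-6,1],[0,0,0,0,0,-6,1],[0,0,0,0,0,-6,1],[0,0,0,0,0,-6,1],[0,0,0,0,0,-6,1]],
])

```text
time: 8.43
eef_pos: [0.6152, 0.0329, 0.305]
tcp_rot: [180.0, -0.0, 41.4]
contact_force: [0.3, -1.5, 4.5]
finger_gap: 0.0095
```

carry_out([
  [[0,0,0,0,0,-6,1],[0,0,0,0,0,-6,1],[0,0,0,0,0,-6,1],[0,0,0,0,0,-6,1],[0,0,0,0,0,-6,1],[0,0,0,0,0,-6,1],[0,0,0,0,0,-6,1],[0,0,0,0,0,-4,1]],
])

```text
time: 9.1
eef_pos: [0.615, 0.033, 0.305]
tcp_rot: [180.0, -0.0, 87.4]
contact_force: [-0.2, 0.4, 6.3]
finger_gap: 0.0096
```

carry_out([
  [[0,0,0,0,0,0,1],[0,0,0,0,0,0,1],[0,0,0,0,0,0,1]],
])

```text
time: 9.35
eef_pos: [0.615, 0.033, 0.305]
tcp_rot: [180.0, -0.0, 87.1]
contact_force: [-0.6, -0.2, 6.0]
finger_gap: 0.0094
```

```bash
python3 - <<'E'
from plant import manip
from h import *
s=manip.state();print(s['eef_pos'],s['tcp_rot'],s['contact_force'],s['moment'],s['finger_gap'])
print(manip.camera_params("wrist"))
cv2.imwrite("pics/w8raw.png",(im:=manip.capture("wrist"))[:,:,::-1])
cv2.imwrite("pics/w8.png",cv2.resize(im[200:370,180:380],None,fx=3,fy=3)[:,:,::-1])
cv2.imwrite("pics/d8.png",cv2.resize(manip.capture("side")[120:300,200:420],None,fx=3.5,fy=3.5)[:,:,::-1])
E
```

```text
[0.61503417 0.03300875 0.30501967] [ 1.79975835e+02 -1.18162440e-02  8.70783650e+01] [-0.63552331 -0.2176127   5.97092893] [-0.08764058  0.17226093  0.02174182] 0.009375259699038893
{'vertical_fov': 64.95508984034151, 'cx': 281.4072398028399, 'cy': 206.76868160769328, 'origin': array([0.61800866, 0.09817092, 0.27435161]), 'rotation': array([ 1.64946891e+02, -1.42035191e-01, -2.99722820e+00])}
```

View pics/w8.png

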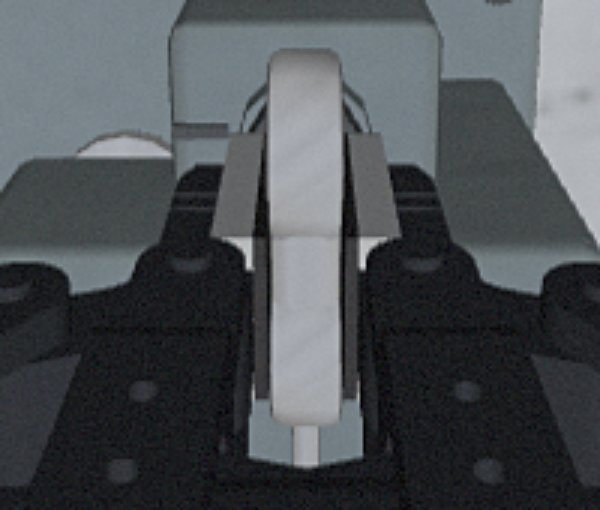

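View pics/d8.png

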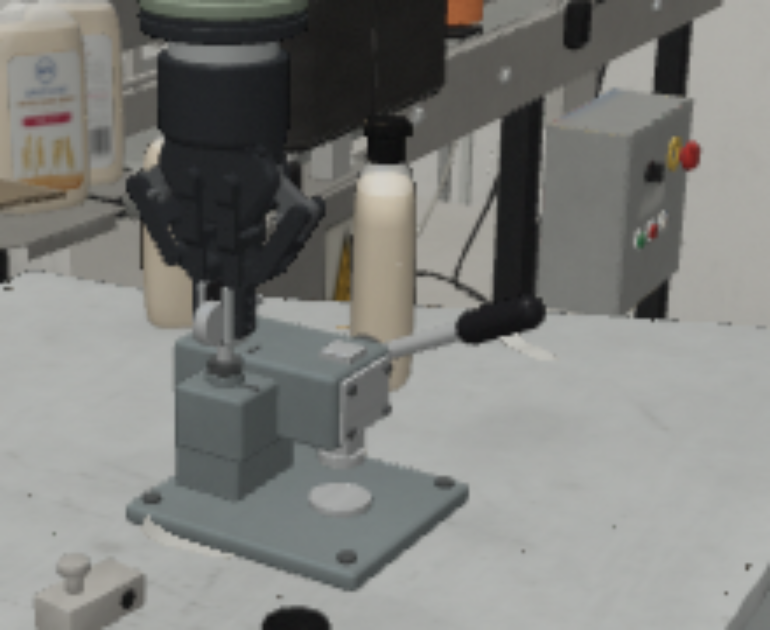

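The wing is realigned with the pads and the press's edges are square to it. Yaw 87.1° against the press yaw of −2.6° gives about 90°. The lever is up and clear, and the gauge and cap haven't moved. Handing in.

```bash
python3 -c "
from plant import manip
print(manip.job_done())"
```

```text
the job is handed in; nothing more can be done
None
```

The job is handed in; `job_done` reports no verdict. The gripper is still holding the thumbscrew about a quarter turn off its seat.

- **Lever:** I pushed it down with closed fingers until the ram sat on the anvil and the force rose sharply to 54 N. After I lifted clear, the side picture shows it back up by itself.
- **Seating:** I gripped the thumbscrew's wing at 40 N and turned it clockwise until the moment rose from about 0 to 1.2 N m. I held it against the seat there.
- **Backing off:** The tool yaw of 87.1° against my measured press yaw of −2.6° puts the screw about 89.7° (1.57 rad) off its seat. The wing had slipped about 4° in the pads while seating. The last wrist picture shows it lined up with the pads again.
- **Last checks:** The finger opening is 9.4 mm on the 10 mm wing. I did not measure the grip force at the end; it was commanded at 40 N. The lever is up with nothing touching it. The gauge block, cap and bottle look unmoved in the side picture, though I did not measure their positions again. About 6 N of upward force stayed on the wrist from closing the grip. The run took about 9.5 s.
- **Disagreement:** The side camera's table-level points differed from the other two cameras' by up to about 13 mm. I relied on the wrist and scene views, and the thumbscrew and lever positions agreed to about 2 mm.

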